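# Roll a stone core to the load pad with a paddle

## Task

Take the orange-bladed paddle from its black mat and with its blade gently roll the stone core along the track, over the low hump and up against the steel load pad, feeling for the contact; keep pressing it there with a steady, light seating push of about 8 N for a second, never hard. Then leave the core lying in its seat past the hump and stand the paddle back upright in the middle of its mat, touching the core with nothing but the paddle and leaving the bottle, the jar and the cap where they are.

Things in the scene. Friction and masses are not known exactly. Their poses are not given: they have to be found in the camera images.
- track: Fixed track, 100 mm wide. Origin: centre line, bench height. x = travel, z up. Surface: level, z = 20 mm, x = -118 to 22; rises to a crest at x = 42, z = 22.5; then falls at 3 degrees to the rigid steel load pad (80 wide, to z = 67), whose face is set anywhere from x = 78 to 98 and is not measured: find it by feel. Blue fences 84 mm apart, to x = 100, z = 28; start lip x = -121, to z = 24.
- core: Brown banded stone cylinder, 50 mm thick, 80 long, 0.3 to 0.5 kg, lying across the track. Origin: middle of its axis; y = axis; x, z turn as it rolls. Starts at x = -85 to -35, z = 45 mm in the track's frame; seated at the pad x = 53 to 73, z = 47 to 46. Stays where left, but rolls back on the ramp up. At the pad the push rises several newtons per mm.
- paddle: Paddle, 0.15 kg, stands on its mat. Origin: underside below the black grip; x along the handle to the blade, z up. Orange blade 70 mm wide, z = 0 to 50, pushing face at x = 90. Wooden handle 14 mm wide, 16 tall, centre at z = 28, x = -70 to 84; black grip x = -20 to 20: take it here from above, fingers closing along y. Orange foot plate at x = -65, 60 wide, z = 0 to 24.
- mat: Fixed black rubber mat, 230 x 130 mm, 3 mm thick, on which the paddle stands. Origin: centre of its underside; x along its long side.
- bottle: Bystander: amber bottle, 60 mm diameter, 130 mm tall plus a blue cap, standing beside the track. Origin: centre of its underside.
- jar: Bystander: clear jar with a white lid, 56 mm diameter, 65 mm tall, standing beside the track. Origin: centre of its underside.
- cap: Bystander: loose orange cap, 36 mm diameter, 18 mm tall, lying beside the track. Origin: centre of its underside.
Things that resemble listed ones, but are neither listed nor needed, are in the scene too. Leave any turquoise look-alike of the paddle alone.

How it is judged:
By the outcome, as a careful person would: the job done as asked, in the order asked, and still so for the second after the job is handed in, with the robot touching nothing.
It also fails if it takes over 72 s, if anything falls off the work surface, if the arm or the gripper's body presses on something with over 40 N, if the wrist force passes 120 N, or if a joint passes its speed limit or range.

## Robot

A 6-joint arm with a two-finger parallel gripper is mounted at the origin on the work surface. World frame = base frame: x ahead of the robot, y to its left, z up, the work surface at z = 0. Lengths are in m, angles in rad, forces in N, time in s.
With the tool pointing down it reaches from about 0.3 to 0.875 m from the base axis. Payload 6.4 kg.
Tool frame: the origin (TCP) lies between the finger pads; the fingertips stand ctrl.tip_extent ahead of it and the grasp point (between the pads) is the TCP (ctrl.tip_extent is the distance from the TCP to the fingertips, in m); z points along the fingers, y is the line along which they close (so a half turn about z gives the same grasp; the last joint's range is limited). The gripper opens to 85 mm and grips with 20 to 120 N. Pads are 22 mm wide; open, the fingers measure 114 mm over their backs; the gripper's body (76 mm by 85 mm) begins 54 mm behind the grasp point. The pads swing forward as they close: fully open they stand 13 mm farther back than shut.
Start: joints at [-1.41, 0.181, 1.607, -0, 1.354, -0.206], TCP at [0.206, -0.537, 0.25] pointing down, gripper open.
Joint ranges: [-2.99, 2.99], [-0.89, 2.07], [0.3, 2.58], [-1.14, 4.28], [0, 2.63], [-3.12, 3.12]. Speed limits (rad/s): [2.57, 2.57, 3.01, 3.14, 3.14, 3.14].

## Interface

Orientations are given as a unit quaternion [w, x, y, z].
In Python, from bench import ctrl gives the robot as it stands.
- The arm moves only by the tool send_rows, never from a script. Its arguments are lists of equal length, an entry for each row: "dr": the turn, a rotation vector about the tool's x, y, z in units of 6 degrees (1.0 is 6 degrees), a list of three; "xyz": the shift along the tool's x, y, z in cm, a list of three; "jaw": the opening in per cent of the stroke, from 0 (shut) to 100 (fully open). In form: {"dr": [[wx, wy, wz], ...], "xyz": [[dx, dy, dz], ...], "jaw": [jaw, ...]}. A call has exactly 8 rows; each row is the pose to reach, as a shift and turn from the pose commanded when the call began, along the tool's axes at that moment; what a row does not reach only later rows make up. A row lasts 1/8 s, in which the tool goes at most 62.5 mm and 10.7 degrees, less where a joint would pass 70% of its speed; a pose out of reach is approached as far as the arm can. A call with a gripper value outside its range is refused whole. The fingers move at their own pace and stop on an object; the grip force is fixed at half the most. Time passes only in rows, so rows that repeat a pose let the fingers close, or fill a call up. It gives the time, the measured TCP pose, the force, the opening and the grip force at its end, in the units of the state.
- ctrl.get_obs(): the state, without advancing time (a new reading comes with each control period).
- ctrl.camera(name): name is "scene" or "top"; returns the picture (480x640x3 uint8, red, green, blue); there is no depth.
- ctrl.calibration(name): a dict with "camera_matrix" (3x3 intrinsics, pixels), "world_from_camera" (4x4, takes a point from camera to world coordinates). Camera axes: x right, y up, looking along -z (the intrinsics and any distortion apply to the point x, -y, -z); pixel columns grow to the right and rows downward; lengths in m; the calibration is good to about 2 mm. A picture is of the moment at which its call begins. calibration takes no time and is no camera call.
- ctrl.hand_in(): hands the job in; it is judged then, once.
The state is a dict: "time_s": time; "q": joint angles; "dq": joint speeds; "joint_efforts": joint torques, N m; "eef_pos": TCP position; "eef_rot": TCP orientation; "wrist_force": force on the tool from outside, world axes, zero at the start; "torque": the same for the moment, N m; "opening": opening from 0.0 (shut) to 1.0 (fully open); "grasp_force": force on a finger pad.
Only numpy, scipy, OpenCV 4.12 (cv2) and the standard library are available. Lean on these libraries where they do the work, as an engineer would, in place of code of your own. Each camera call takes 0.05 s, during which the arm holds its last target. There are 200 camera calls.

## Working session

There is one attempt and no reset: what is moved stays moved. The work goes in short steps, Python scripts to look and compute and a tool call to move; the robot and the scene stay as the last step left them, time stands still between calls to the robot, and variables do not carry over. Pictures are saved under pics/ and viewed, at most 10 in all, crops included, and the job is handed in when it is done.

Besides the shell and the picture viewer there is one more tool, called after "Request:" as name(argument=value, ...), one argument or row to a line, values as JSON. send_rows: Moves the arm, as the interface text tells. Its arguments: {"type":"object","properties":{"dr":{"type":"array","items":{"type":"array","items":{"type":"number"}}},"xyz":{"type":"array","items":{"type":"array","items":{"type":"number"}}},"jaw":{"type":"array","items":{"type":"number"}}},"required":["dr","xyz","jaw"]}

```bash
ls; mkdir -p pics; python3 - <<'E'
from bench import ctrl
import cv2
for n in("scene","top"):
    cv2.imwrite(f"pics/{n}0.png",ctrl.camera(n)[:,:,::-1]); c=ctrl.calibration(n); print(n,c)
print(ctrl.get_obs(),ctrl.tip_extent)
E
```

```text
pics
scene {'camera_matrix': array([[543.41484043,   0.        , 320.15288124],
       [  0.        , 543.41484043, 235.88434556],
       [  0.        ,   0.        ,   1.        ]]), 'world_from_camera': array([[ 0.71947535, -0.58861077,  0.3686361 ,  1.01800223],
       [ 0.69449546,  0.6054695 , -0.38869362, -0.50310151],
       [ 0.00559134,  0.53567158,  0.8444079 ,  0.97609233],
       [ 0.        ,  0.        ,  0.        ,  1.        ]])}
top {'camera_matrix': array([[483.05094721,   0.        , 309.89294926],
       [  0.        , 483.05094721, 238.10655502],
       [  0.        ,   0.        ,   1.        ]]), 'world_from_camera': array([[ 0.01584213,  0.988356  , -0.15133225,  0.49703077],
       [-0.99987116,  0.01526786, -0.00495602, -0.0507732 ],
       [-0.00258779,  0.15139127,  0.98847053,  0.80330894],
       [ 0.        ,  0.        ,  0.        ,  1.        ]])}
{'time_s': 0.1, 'q': array([-1.41029087e+00,  1.81483815e-01,  1.60787420e+00,  1.62646752e-05,
        1.35381885e+00, -2.06286834e-01]), 'dq': array([-0.00043254, -0.00016224, -0.00174069, -0.00084099,  0.00181308,
       -0.00044438]), 'joint_efforts': array([ 1.05218882e-03, -4.45869613e+01, -3.52244711e+01, -2.71429271e-04,
        4.05268162e-03, -6.93355560e-06]), 'eef_pos': array([ 0.20616168, -0.53628173,  0.24948097]), 'eef_rot': array([-7.91714154e-04,  9.83230021e-01,  1.82368028e-01,  2.60683934e-05]), 'wrist_force': array([0.58062742, 0.04709034, 1.25660486]), 'torque': array([-0.00389318, -0.00379524, -0.03354463]), 'grasp_force': 0.0, 'opening': 1.002525349808187} 0.019
```

View pics/top0.png

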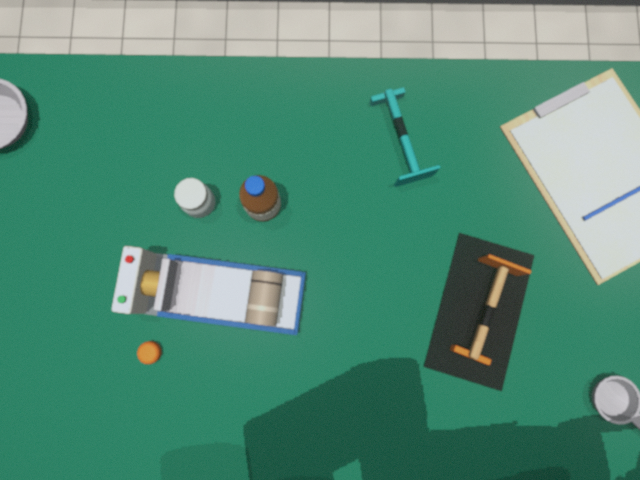

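View pics/scene0.png

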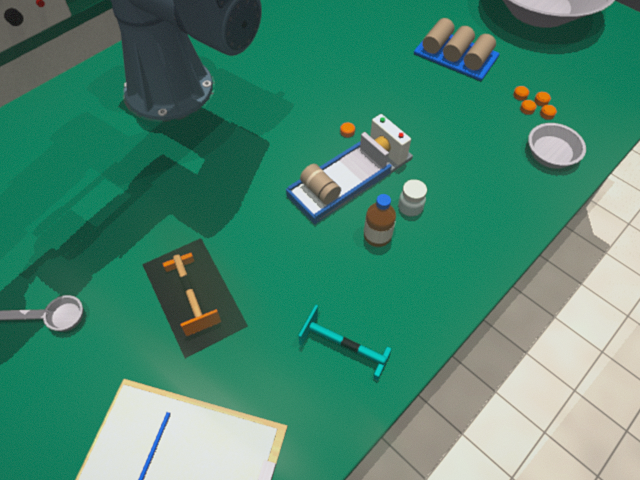

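Top view: mat corners about (460,235),(533,252),(500,388),(425,367); grip about (487,315); track runs from (300,300) to (165,285), and the core is at (265,297). I'll enlarge these areas.

```bash
python3 - <<'E'
import cv2
a=cv2.imread("pics/top0.png")
cv2.imwrite("pics/c1.png",cv2.resize(a[225:400,415:545],None,fx=4,fy=3.4,interpolation=cv2.INTER_CUBIC)[:600])
cv2.imwrite("pics/c2.png",cv2.resize(a[240:340,110:310],None,fx=4,fy=4,interpolation=cv2.INTER_CUBIC))
E
```

```text
(no output)
```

View pics/c1.png

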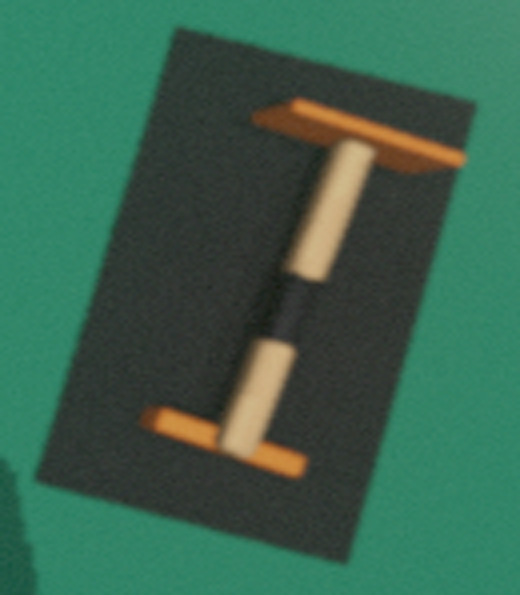

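View pics/c2.png

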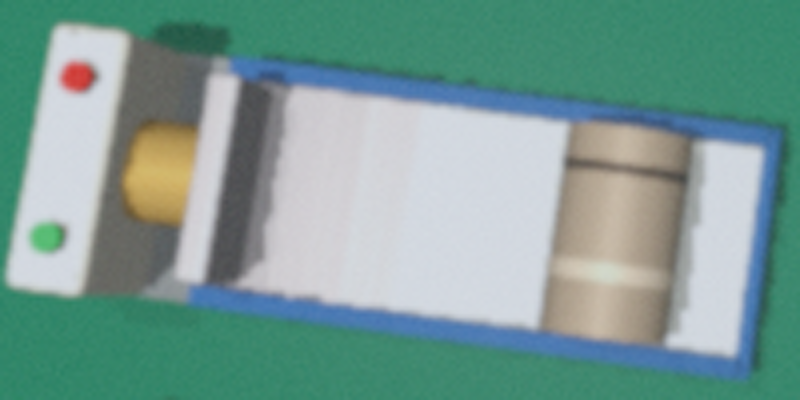

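```bash
cat >h.py <<'E'
import numpy as np, cv2
from scipy.optimize import least_squares
from bench import ctrl
def proj(n,P):
    c=ctrl.calibration(n);T=np.linalg.inv(c["world_from_camera"]);P=np.atleast_2d(P)
    p=P@T[:3,:3].T+T[:3,3];p=p*[1,-1,-1];u=p@c["camera_matrix"].T
    return u[:,:2]/u[:,2:]
def place(s,L,z0=0):
    L=np.array(L,float);c,n=np.cos(s[2]),np.sin(s[2])
    return np.c_[s[0]+c*L[:,0]-n*L[:,1],s[1]+n*L[:,0]+c*L[:,1],L[:,2]+z0]
def fit(name,L,uv,s0,z0=0):
    L=np.array(L,float)/1000;uv=np.array(uv,float)
    r=least_squares(lambda s:(proj(name,place(s,L,z0))-uv).ravel(),s0)
    return r.x,np.round(r.fun.reshape(-1,2),1)
def unproj(n,uv,z):
    c=ctrl.calibration(n);T=c["world_from_camera"];d=np.linalg.inv(c["camera_matrix"])@[*uv,1];d=T[:3,:3]@(d*[1,-1,-1])
    return T[:3,3]+d*(z-T[2,3])/d[2]
E
python3 - <<'E'
from h import *
c1=lambda a:np.array(a)/[4,3.4]+[414.6,224.6]
c2=lambda a:np.array(a)/4+[109.6,239.6]
m,r=fit("top",[[115,65,3],[115,-65,3],[-115,-65,3],[-115,65,3]],c1([(178,28),(476,102),(347,562),(37,480)]),[.5,-.4,0]);print("mat",m,r.tolist())
p,r=fit("top",[[90,35,50],[90,-35,50],[20,-7,36],[-20,-7,36],[-65,30,24],[-65,-30,24]],c1([(297,98),(467,154),(329,281),(297,347),(160,412),(306,466)]),[.5,-.4,0],.003);print("paddle",p,r.tolist())
t,r=fit("top",[[-121,-50,26],[-121,50,26],[100,50,28],[100,-50,28]],c2([(782,128),(745,377),(190,290),(228,58)]),[.4,.1,1.5]) ;print("t?",t,r.tolist())
t,r=fit("top",[[-121,-50,26],[-121,50,26],[100,-50,28],[100,50,28]],c2([(782,128),(745,377),(228,58),(190,290)]),[.4,.1,1.5]) ;print("track",t,r.tolist())
R=lambda w:np.array([[np.cos(t[2]),np.sin(t[2])],[-np.sin(t[2]),np.cos(t[2])]])@(w[:2]-t[:2])*1000
for q in [(240,78),(207,283)]:print("pad",R(unproj("top",c2(q),.067)))
for q in [(572,122),(692,135),(543,330),(665,345)]:print("core",R(unproj("top",c2(q),.045)))
print(R(unproj("top",c2((572,122)),.045)))
E
```

```text
mat [ 0.50597481 -0.32665383 -0.28180834] [[-0.5, -1.3], [0.8, -0.5], [0.4, 1.0], [-0.8, 0.6]]
paddle [ 0.49652468 -0.32776529 -0.36737235] [[0.3, -0.7], [0.5, -0.4], [0.1, -2.3], [-0.1, 2.4], [-0.3, 1.1], [-0.5, -0.1]]
t? [0.5270914  0.08814966 1.44877611] [[-1.2, -0.4], [-0.8, -0.1], [0.1, 2.2], [2.0, -1.8]]
track [0.5270914  0.08814966 1.44877611] [[-1.2, -0.4], [-0.8, -0.1], [2.0, -1.8], [0.1, 2.2]]
pad [ 84.40679975 -36.78932866]
pad [82.679616   41.41929733]
core [-41.3859154  -39.07498798]
core [-88.87301444 -40.49106795]
core [-42.77835617  42.09099974]
core [-90.38187628  41.24941434]
[-41.3859154  -39.07498798]
```

```bash
python3 - <<'E'
from h import *
c1=lambda a:np.array(a)/[4,3.4]+[414.6,224.6]
c2=lambda a:np.array(a)/4+[109.6,239.6]
t,r=fit("top",[[-121,-50,26],[-121,50,26],[100,-50,28],[100,50,28]],c2([(782,128),(745,377),(228,58),(190,303)]),[.4,.1,1.5]) ;print("track",t,r.tolist())
R=lambda w:np.array([[np.cos(t[2]),np.sin(t[2])],[-np.sin(t[2]),np.cos(t[2])]])@(w[:2]-t[:2])*1000
for q in [(240,78),(207,283)]:print("pad",R(unproj("top",c2(q),.067)))
for q in [(572,122),(692,135),(543,330),(665,345)]:print("core",R(unproj("top",c2(q),.045)))
p=[.4965,-.3278,-.3674];m=[.506,-.3267,-.2818]
tiles=[]
for n,bs in (("top",[(110,235,200,110),(415,225,130,175)]),("scene",[(275,105,150,120),(135,230,120,130)])):
    a=cv2.imread(f"pics/{n}0.png");S=4
    b=cv2.resize(a,None,fx=S,fy=S,interpolation=cv2.INTER_CUBIC)
    def poly(s,L,z0,col):
        q=proj(n,place(s,np.array(L)/1000,z0));cv2.polylines(b,[np.int32(q*S+S/2)],True,col,1)
    poly(m,[[115,65,3],[115,-65,3],[-115,-65,3],[-115,65,3]],0,(255,0,255))
    poly(p,[[90,35,50],[90,-35,50],[90,-35,0],[90,35,0]],.003,(255,255,0))
    poly(p,[[84,7,36],[84,-7,36],[-70,-7,36],[-70,7,36]],.003,(255,255,0))
    poly(p,[[20,7,36],[20,-7,36],[-20,-7,36],[-20,7,36]],.003,(0,0,255))
    poly(p,[[-65,30,24],[-65,-30,24],[-65,-30,0],[-65,30,0]],.003,(255,255,0))
    poly(t,[[-121,50,28],[-121,-50,28],[100,-50,28],[100,50,28]],0,(0,0,255))
    poly(t,[[-121,50,0],[-121,-50,0],[100,-50,0],[100,50,0]],0,(0,255,255))
    for x,y,w,h in bs: tiles.append(cv2.resize(b[y*S:(y+h)*S,x*S:(x+w)*S],(400,300)if w>h else (400,300)))
cv2.imwrite("pics/ov.png",np.vstack([np.hstack(tiles[:2]),np.hstack(tiles[2:])]))
E
```

```text
track [0.52567123 0.08809561 1.45906111] [[-1.4, -0.3], [-0.3, 0.1], [1.5, -0.3], [0.2, 0.6]]
pad [ 84.23602695 -39.06077795]
pad [83.31329644 39.16147535]
core [-41.5735426  -40.05256055]
core [-89.07269417 -40.98016921]
core [-42.1311319  41.1234553]
core [-89.7407898   40.77150819]
```

View pics/ov.png

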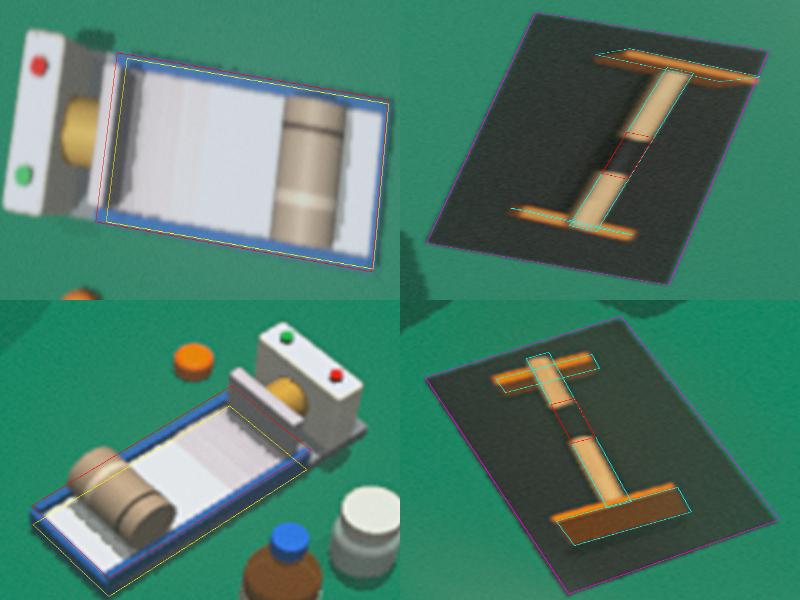

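Overlays agree in both views: the paddle grip is about (.4965,-.3278), the core is at track x of about -66, and the pad at about 84.

```bash
cat >>h.py <<'E'
from scipy.spatial.transform import Rotation as Rot
TR=(.5257,.0881,1.459)
def trk(x,y=0): return np.array([TR[0]+x*np.cos(TR[2])-y*np.sin(TR[2]),TR[1]+x*np.sin(TR[2])+y*np.cos(TR[2])])
def rel(pos,psi,p0=None,psi0=None):
    """shift (cm) and turn (6deg) from measured or given down pose"""
    if p0 is None:
        o=ctrl.get_obs();p0=o["eef_pos"];w,x,y,z=o["eef_rot"];R0=Rot.from_quat([x,y,z,w])
    else: R0=down(psi0)
    return np.round(R0.inv().apply(np.array(pos)-p0)*100,2),np.round(np.degrees((R0.inv()*down(psi)).as_rotvec())/6,2)
def down(psi): return Rot.from_euler("z",psi)*Rot.from_euler("x",np.pi)
E
python3 - <<'E'
from h import *
print(rel([.4965,-.3278,.10],-.3674)); print(rel([.4965,-.3278,.032],-.3674))
E
```

```text
(array([34.57, -9.03, 14.97]), array([-0.02,  0.  ,  7.01]))
(array([34.57, -9.02, 21.77]), array([-0.02,  0.  ,  7.01]))
```

Request:
send_rows(
  dr=[
    [0, 0, 1],
    [0, 0, 2],
    [0, 0, 3],
    [0, 0, 4],
    [0, 0, 5],
    [0, 0, 6],
    [0, 0, 7],
    [0, 0, 7],
  ],
  xyz=[
    [5, -1.3, 1],
    [10, -2.6, 3],
    [15, -3.9, 5],
    [20, -5.2, 7],
    [25, -6.5, 9],
    [30, -7.8, 11.5],
    [34.57, -9.03, 14],
    [34.57, -9.03, 15],
  ],
  jaw=[100, 100, 100, 100, 100, 100, 100, 100],
)

```text
time_s: 1.1
eef_pos: [0.4977, -0.3251, 0.098]
eef_rot: [-0.001, 0.984, -0.18, -0.001]
wrist_force: [-0.6, -0.9, -0.0]
opening: 1.001
grasp_force: 0.0
```

```bash
python3 - <<'E'
from h import *
print(rel([.4965,-.3278,.032],-.3674)); cv2.imwrite("pics/s1.png",cv2.resize(ctrl.camera("scene")[200:380,100:300,::-1],None,fx=3,fy=3))
E
```

```text
(array([-0. ,  0.3,  6.6]), array([-0.02,  0.03,  0.05]))
```

View pics/s1.png

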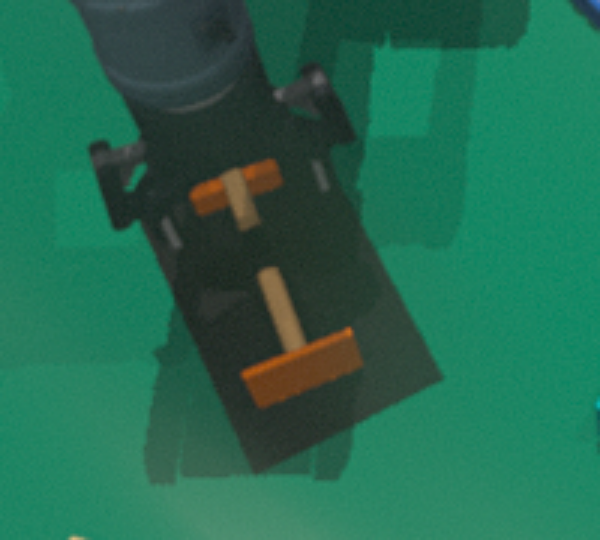

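The scene view shows the open fingers on either side of the black grip at (265,240), lined up with the handle. Lowering and closing.

Request:
send_rows(
  dr=[
    [0, 0, 0],
    [0, 0, 0],
    [0, 0, 0],
    [0, 0, 0],
    [0, 0, 0],
    [0, 0, 0],
    [0, 0, 0],
    [0, 0, 0],
  ],
  xyz=[
    [0, 0, 1.7],
    [0, 0, 3.4],
    [0, 0, 5.1],
    [0, 0, 6.3],
    [0, 0, 6.8],
    [0, 0, 6.8],
    [0, 0, 6.8],
    [0, 0, 6.8],
  ],
  jaw=[100, 100, 100, 100, 100, 100, 60, 40],
)

```text
time_s: 2.15
eef_pos: [0.4969, -0.3288, 0.0329]
eef_rot: [0.0, 0.983, -0.182, 0.0]
wrist_force: [0.7, 0.0, 0.4]
opening: 0.604
grasp_force: 0.0
```

Request:
send_rows(
  dr=[
    [0, 0, 0],
    [0, 0, 0],
    [0, 0, 0],
    [0, 0, 0],
    [0, 0, 0],
    [0, 0, 0],
    [0, 0, 0],
    [0, 0, 0],
  ],
  xyz=[
    [0, 0, 0],
    [0, 0, 0],
    [0, 0, 0],
    [0, 0, 0],
    [0, 0, 0],
    [0, 0, 0],
    [0, 0, 0],
    [0, 0, 0],
  ],
  jaw=[20, 0, 0, 0, 0, 0, 0, 0],
)

```text
time_s: 3.15
eef_pos: [0.4968, -0.3286, 0.0326]
eef_rot: [0.0, 0.983, -0.182, 0.0]
wrist_force: [-0.4, 0.2, 5.6]
opening: 0.149
grasp_force: 59.2
```

```bash
python3 - <<'E'
from h import *
o=ctrl.get_obs();print(o["eef_pos"],o["eef_rot"])
p=o["eef_pos"];psi=2*np.arctan2(o["eef_rot"][2],o["eef_rot"][1]);print(psi)
x,y=trk(-.197);print(x,y)
print(rel([x,y,.13],1.459)); print(rel([x,y,.031+p[2]-.003],1.459))
E
```

```text
[ 0.49679509 -0.3286497   0.0326482 ] [ 1.45021365e-04  9.83284573e-01 -1.82075144e-01  2.62245037e-04]
-0.36619293863870894
0.5037219722316085 -0.10767018745307423
(array([ -7.26, -20.88,  -9.74]), array([ 1.000e-02, -0.000e+00, -1.743e+01]))
(array([ -7.26, -20.88,  -2.81]), array([ 1.000e-02, -0.000e+00, -1.743e+01]))
```

Request:
send_rows(
  dr=[
    [0, 0, 0],
    [0, 0, 0],
    [0, 0, -1],
    [0, 0, -2.4],
    [0, 0, -3.9],
    [0, 0, -5.4],
    [0, 0, -6.9],
    [0, 0, -8.4],
  ],
  xyz=[
    [0, 0, -2],
    [0, 0, -5],
    [0, 0, -8],
    [-1, -3, -9.7],
    [-2, -6, -9.7],
    [-3, -9, -9.7],
    [-4, -12, -9.7],
    [-5, -15, -9.7],
  ],
  jaw=[0, 0, 0, 0, 0, 0, 0, 0],
)

```text
time_s: 4.15
eef_pos: [0.5034, -0.1695, 0.13]
eef_rot: [0.0, 0.967, 0.256, 0.0]
wrist_force: [0.9, -0.4, -1.5]
opening: 0.146
grasp_force: 58.6
```

```bash
python3 - <<'E'
from h import *
x,y=trk(-.197)
print(rel([x,y,.13],1.459))
# nominal commanded: 
c0=np.array([.4968,-.3286,.0322]); R0=down(-.3662); pc=c0+R0.apply([-.05,-.15,-.097]);
print(pc, rel([x,y,.13],1.459,pc,-.3662+8.4*np.radians(6)))
E
```

```text
(array([ 3.09, -5.35, -0.  ]), array([ 0.  ,  0.  , -8.98]))
[ 0.50382576 -0.17064229  0.1292    ] (array([ 3.08, -5.49, -0.08]), array([ 0.  ,  0.  , -9.03]))
```

Request:
send_rows(
  dr=[
    [0, 0, -1.5],
    [0, 0, -3],
    [0, 0, -4.5],
    [0, 0, -6],
    [0, 0, -7.5],
    [0, 0, -9.03],
    [0, 0, -9.03],
    [0, 0, -9.03],
  ],
  xyz=[
    [0.5, -0.9, 0],
    [1, -1.8, 0],
    [1.5, -2.7, 0],
    [2, -3.6, 0],
    [2.5, -4.5, 0],
    [3.08, -5.49, 0],
    [3.08, -5.49, 0],
    [3.08, -5.49, 0],
  ],
  jaw=[0, 0, 0, 0, 0, 0, 0, 0],
)

```text
time_s: 5.15
eef_pos: [0.5035, -0.1079, 0.1297]
eef_rot: [0.0, 0.746, 0.665, -0.0]
wrist_force: [-0.5, 0.2, -1.6]
opening: 0.155
grasp_force: 58.6
```

```bash
python3 - <<'E'
from h import *
x,y=trk(-.197)
o=ctrl.get_obs();print(rel([x,y,.061],1.459),o["wrist_force"],o["eef_pos"])
a=ctrl.camera("top")[:,:,::-1][200:380,180:420];b=ctrl.camera("scene")[:,:,::-1][90:270,200:440]
cv2.imwrite("pics/s2.png",np.vstack([cv2.resize(q,(400,300),interpolation=3) for q in(a,b)]))
E
```

```text
(array([0.03, 0.02, 6.87]), array([ 0.  ,  0.  , -0.03])) [-0.51362962  0.24259382 -1.57910673] [ 0.50350862 -0.10790737  0.12968663]
```

View pics/s2.png

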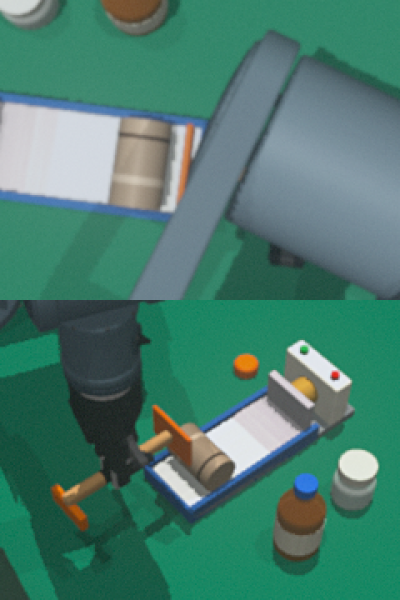

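Both views show the blade above the start-lip side, behind the core and square to the track. Lowering it.

Request:
send_rows(
  dr=[
    [0, 0, 0],
    [0, 0, 0],
    [0, 0, 0],
    [0, 0, 0],
    [0, 0, 0],
    [0, 0, 0],
    [0, 0, 0],
    [0, 0, 0],
  ],
  xyz=[
    [0, 0, 1.2],
    [0, 0, 2.4],
    [0, 0, 3.6],
    [0, 0, 4.8],
    [0, 0, 6],
    [0, 0, 6.7],
    [0, 0, 6.85],
    [0, 0, 6.85],
  ],
  jaw=[0, 0, 0, 0, 0, 0, 0, 0],
)

```text
time_s: 6.25
eef_pos: [0.5037, -0.1076, 0.061]
eef_rot: [0.0, 0.746, 0.667, 0.0]
wrist_force: [0.6, 0.0, -1.4]
opening: 0.148
grasp_force: 58.6
```

Request:
send_rows(
  dr=[
    [0, 0, 0],
    [0, 0, 0],
    [0, 0, 0],
    [0, 0, 0],
    [0, 0, 0],
    [0, 0, 0],
    [0, 0, 0],
    [0, 0, 0],
  ],
  xyz=[
    [0.2, 0, 0],
    [0.4, 0, 0],
    [0.6, 0, 0],
    [0.8, 0, 0],
    [1.0, 0, 0],
    [1.2, 0, 0],
    [1.4, 0, 0],
    [1.6, 0, 0],
  ],
  jaw=[0, 0, 0, 0, 0, 0, 0, 0],
)

```text
time_s: 7.25
eef_pos: [0.5052, -0.0916, 0.0608]
eef_rot: [-0.0, 0.746, 0.666, -0.0]
wrist_force: [0.1, 0.1, -1.9]
opening: 0.149
grasp_force: 58.6
```

Request:
send_rows(
  dr=[
    [0, 0, 0],
    [0, 0, 0],
    [0, 0, 0],
    [0, 0, 0],
    [0, 0, 0],
    [0, 0, 0],
    [0, 0, 0],
    [0, 0, 0],
  ],
  xyz=[
    [0.25, 0, 0],
    [0.5, 0, 0],
    [0.75, 0, 0],
    [1.0, 0, 0],
    [1.25, 0, 0],
    [1.5, 0, 0],
    [1.75, 0, 0],
    [2, 0, 0],
  ],
  jaw=[0, 0, 0, 0, 0, 0, 0, 0],
)

```text
time_s: 8.25
eef_pos: [0.5075, -0.0716, 0.0608]
eef_rot: [0.0, 0.746, 0.666, 0.0]
wrist_force: [-0.0, -0.5, -1.7]
opening: 0.15
grasp_force: 58.7
```

```bash
python3 - <<'E'
from h import *
o=ctrl.get_obs();d=np.array([np.cos(TR[2]),np.sin(TR[2])])
print("track",(o["eef_pos"][:2]-np.array(TR[:2]))@d,(o["eef_pos"][:2]-np.array(TR[:2]))@[-d[1],d[0]],o["wrist_force"][:2]@d,o["wrist_force"],o["torque"])
a=ctrl.camera("top")[:,:,::-1][200:380,100:340];b=ctrl.camera("scene")[:,:,::-1][90:270,200:440]
cv2.imwrite("pics/s3.png",np.vstack([cv2.resize(q,(400,300),interpolation=3) for q in(a,b)]))
E
```

```text
track -0.16077840778708893 0.000271964017562909 -0.5001084467276653 [-0.04820906 -0.49783792 -1.65723542] [-0.04997547 -0.02873689 -0.05133563]
```

View pics/s3.png

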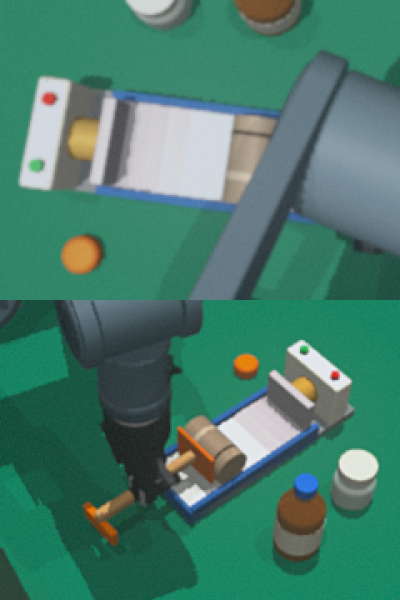

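Core is rolling evenly ahead of the blade, and the push is light. Continuing.

Request:
send_rows(
  dr=[
    [0, 0, 0],
    [0, 0, 0],
    [0, 0, 0],
    [0, 0, 0],
    [0, 0, 0],
    [0, 0, 0],
    [0, 0, 0],
    [0, 0, 0],
  ],
  xyz=[
    [0.25, 0, 0],
    [0.5, 0, 0],
    [0.75, 0, 0],
    [1.0, 0, 0],
    [1.25, 0, 0],
    [1.5, 0, 0],
    [1.75, 0, 0],
    [2, 0, 0],
  ],
  jaw=[0, 0, 0, 0, 0, 0, 0, 0],
)

```text
time_s: 9.35
eef_pos: [0.5097, -0.0517, 0.0608]
eef_rot: [-0.0, 0.746, 0.666, 0.0]
wrist_force: [0.5, 0.0, -1.5]
opening: 0.15
grasp_force: 58.7
```

Request:
send_rows(
  dr=[
    [0, 0, 0],
    [0, 0, 0],
    [0, 0, 0],
    [0, 0, 0],
    [0, 0, 0],
    [0, 0, 0],
    [0, 0, 0],
    [0, 0, 0],
  ],
  xyz=[
    [0.25, 0, 0],
    [0.5, 0, 0],
    [0.75, 0, 0],
    [1.0, 0, 0],
    [1.25, 0, 0],
    [1.5, 0, 0],
    [1.75, 0, 0],
    [2, 0, 0],
  ],
  jaw=[0, 0, 0, 0, 0, 0, 0, 0],
)

```text
time_s: 10.35
eef_pos: [0.5119, -0.0319, 0.0608]
eef_rot: [0.0, 0.745, 0.667, -0.0]
wrist_force: [-1.3, 0.4, -1.2]
opening: 0.155
grasp_force: 58.7
```

Request:
send_rows(
  dr=[
    [0, 0, 0],
    [0, 0, 0],
    [0, 0, 0],
    [0, 0, 0],
    [0, 0, 0],
    [0, 0, 0],
    [0, 0, 0],
    [0, 0, 0],
  ],
  xyz=[
    [0.25, 0, 0],
    [0.5, 0, 0],
    [0.75, 0, 0],
    [1.0, 0, 0],
    [1.25, 0, 0],
    [1.5, 0, 0],
    [1.75, 0, 0],
    [2, 0, 0],
  ],
  jaw=[0, 0, 0, 0, 0, 0, 0, 0],
)

```text
time_s: 11.35
eef_pos: [0.5142, -0.012, 0.0608]
eef_rot: [0.0, 0.746, 0.666, 0.0]
wrist_force: [0.2, -0.1, -1.9]
opening: 0.149
grasp_force: 58.7
```

Request:
send_rows(
  dr=[
    [0, 0, 0],
    [0, 0, 0],
    [0, 0, 0],
    [0, 0, 0],
    [0, 0, 0],
    [0, 0, 0],
    [0, 0, 0],
    [0, 0, 0],
  ],
  xyz=[
    [0.2, 0, 0],
    [0.4, 0, 0],
    [0.6, 0, 0],
    [0.8, 0, 0],
    [1.0, 0, 0],
    [1.2, 0, 0],
    [1.4, 0, 0],
    [1.6, 0, 0],
  ],
  jaw=[0, 0, 0, 0, 0, 0, 0, 0],
)

```text
time_s: 12.35
eef_pos: [0.516, 0.0038, 0.0608]
eef_rot: [0.0, 0.746, 0.666, 0.0]
wrist_force: [-0.5, -1.2, -0.7]
opening: 0.15
grasp_force: 58.7
```

Request:
send_rows(
  dr=[
    [0, 0, 0],
    [0, 0, 0],
    [0, 0, 0],
    [0, 0, 0],
    [0, 0, 0],
    [0, 0, 0],
    [0, 0, 0],
    [0, 0, 0],
  ],
  xyz=[
    [0.1, 0, 0],
    [0.2, 0, 0],
    [0.3, 0, 0],
    [0.4, 0, 0],
    [0.5, 0, 0],
    [0.6, 0, 0],
    [0.7, 0, 0],
    [0.8, 0, 0],
  ],
  jaw=[0, 0, 0, 0, 0, 0, 0, 0],
)

```text
time_s: 13.35
eef_pos: [0.5168, 0.0118, 0.0608]
eef_rot: [-0.0, 0.745, 0.667, -0.0]
wrist_force: [-0.5, -1.8, -1.2]
opening: 0.153
grasp_force: 58.7
```

```bash
cat >>h.py <<'E'
def st():
    o=ctrl.get_obs();d=np.array([np.cos(TR[2]),np.sin(TR[2])])
    print("track",(o["eef_pos"][:2]-np.array(TR[:2]))@d,"lat",(o["eef_pos"][:2]-np.array(TR[:2]))@[-d[1],d[0]],"F",o["wrist_force"][:2]@d,o["wrist_force"],o["time_s"])
E
python3 - <<'E'
from h import *
st()
a=ctrl.camera("top")[:,:,::-1][200:380,80:320];b=ctrl.camera("scene")[:,:,::-1][90:270,200:440]
cv2.imwrite("pics/s4.png",np.vstack([cv2.resize(q,(400,300),interpolation=3) for q in(a,b)]))
E
```

```text
track -0.07685993189627058 lat 0.0003098251969396171 F -1.798310312938816 [-0.4799734  -1.75572321 -1.22072259] 13.35
```

View pics/s4.png

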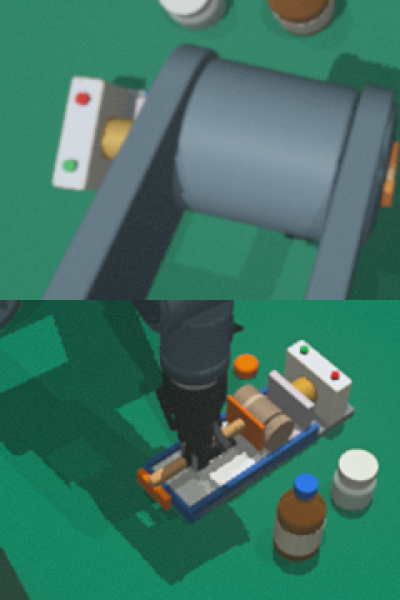

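The scene view shows the core in front of the blade on the ramp, near the pad, and the force is up to about 1.8 N. Creeping over the crest.

Request:
send_rows(
  dr=[
    [0, 0, 0],
    [0, 0, 0],
    [0, 0, 0],
    [0, 0, 0],
    [0, 0, 0],
    [0, 0, 0],
    [0, 0, 0],
    [0, 0, 0],
  ],
  xyz=[
    [0.1, 0, 0],
    [0.2, 0, 0],
    [0.3, 0, 0],
    [0.4, 0, 0],
    [0.5, 0, 0],
    [0.6, 0, 0],
    [0.7, 0, 0],
    [0.8, 0, 0],
  ],
  jaw=[0, 0, 0, 0, 0, 0, 0, 0],
)

```text
time_s: 14.45
eef_pos: [0.5177, 0.0198, 0.0608]
eef_rot: [-0.0, 0.745, 0.667, 0.0]
wrist_force: [-0.4, -0.0, -0.6]
opening: 0.152
grasp_force: 58.7
```

Request:
send_rows(
  dr=[
    [0, 0, 0],
    [0, 0, 0],
    [0, 0, 0],
    [0, 0, 0],
    [0, 0, 0],
    [0, 0, 0],
    [0, 0, 0],
    [0, 0, 0],
  ],
  xyz=[
    [0.05, 0, 0],
    [0.1, 0, 0],
    [0.15, 0, 0],
    [0.2, 0, 0],
    [0.25, 0, 0],
    [0.3, 0, 0],
    [0.35, 0, 0],
    [0.4, 0, 0],
  ],
  jaw=[0, 0, 0, 0, 0, 0, 0, 0],
)

```text
time_s: 15.45
eef_pos: [0.5182, 0.0236, 0.0608]
eef_rot: [0.0, 0.745, 0.667, -0.0]
wrist_force: [-0.8, -0.1, -1.3]
opening: 0.152
grasp_force: 58.7
```

Request:
send_rows(
  dr=[
    [0, 0, 0],
    [0, 0, 0],
    [0, 0, 0],
    [0, 0, 0],
    [0, 0, 0],
    [0, 0, 0],
    [0, 0, 0],
    [0, 0, 0],
  ],
  xyz=[
    [0.03, 0, 0],
    [0.06, 0, 0],
    [0.09, 0, 0],
    [0.12, 0, 0],
    [0.15, 0, 0],
    [0.18, 0, 0],
    [0.2, 0, 0],
    [0.2, 0, 0],
  ],
  jaw=[0, 0, 0, 0, 0, 0, 0, 0],
)

```text
time_s: 16.45
eef_pos: [0.5184, 0.0256, 0.0608]
eef_rot: [-0.0, 0.745, 0.667, -0.0]
wrist_force: [1.1, -0.3, -1.3]
opening: 0.149
grasp_force: 58.7
```

Request:
send_rows(
  dr=[
    [0, 0, 0],
    [0, 0, 0],
    [0, 0, 0],
    [0, 0, 0],
    [0, 0, 0],
    [0, 0, 0],
    [0, 0, 0],
    [0, 0, 0],
  ],
  xyz=[
    [0.03, 0, 0],
    [0.06, 0, 0],
    [0.09, 0, 0],
    [0.12, 0, 0],
    [0.15, 0, 0],
    [0.18, 0, 0],
    [0.2, 0, 0],
    [0.2, 0, 0],
  ],
  jaw=[0, 0, 0, 0, 0, 0, 0, 0],
)

```text
time_s: 17.45
eef_pos: [0.5186, 0.0276, 0.0608]
eef_rot: [-0.0, 0.745, 0.667, 0.0]
wrist_force: [-0.2, 0.4, -1.1]
opening: 0.148
grasp_force: 58.7
```

Request:
send_rows(
  dr=[
    [0, 0, 0],
    [0, 0, 0],
    [0, 0, 0],
    [0, 0, 0],
    [0, 0, 0],
    [0, 0, 0],
    [0, 0, 0],
    [0, 0, 0],
  ],
  xyz=[
    [0.02, 0, 0],
    [0.04, 0, 0],
    [0.06, 0, 0],
    [0.08, 0, 0],
    [0.1, 0, 0],
    [0.12, 0, 0],
    [0.12, 0, 0],
    [0.12, 0, 0],
  ],
  jaw=[0, 0, 0, 0, 0, 0, 0, 0],
)

```text
time_s: 18.45
eef_pos: [0.5187, 0.0288, 0.0608]
eef_rot: [-0.0, 0.745, 0.667, 0.0]
wrist_force: [0.4, 0.2, -1.8]
opening: 0.152
grasp_force: 58.7
```

Request:
send_rows(
  dr=[
    [0, 0, 0],
    [0, 0, 0],
    [0, 0, 0],
    [0, 0, 0],
    [0, 0, 0],
    [0, 0, 0],
    [0, 0, 0],
    [0, 0, 0],
  ],
  xyz=[
    [0.02, 0, 0],
    [0.04, 0, 0],
    [0.06, 0, 0],
    [0.08, 0, 0],
    [0.1, 0, 0],
    [0.12, 0, 0],
    [0.12, 0, 0],
    [0.12, 0, 0],
  ],
  jaw=[0, 0, 0, 0, 0, 0, 0, 0],
)

```text
time_s: 19.45
eef_pos: [0.5189, 0.0299, 0.0608]
eef_rot: [-0.0, 0.746, 0.666, 0.0]
wrist_force: [-0.6, 0.9, -1.7]
opening: 0.15
grasp_force: 58.7
```

Request:
send_rows(
  dr=[
    [0, 0, 0],
    [0, 0, 0],
    [0, 0, 0],
    [0, 0, 0],
    [0, 0, 0],
    [0, 0, 0],
    [0, 0, 0],
    [0, 0, 0],
  ],
  xyz=[
    [0.02, 0, 0],
    [0.04, 0, 0],
    [0.06, 0, 0],
    [0.08, 0, 0],
    [0.1, 0, 0],
    [0.12, 0, 0],
    [0.12, 0, 0],
    [0.12, 0, 0],
  ],
  jaw=[0, 0, 0, 0, 0, 0, 0, 0],
)

```text
time_s: 20.45
eef_pos: [0.519, 0.0312, 0.0608]
eef_rot: [-0.0, 0.745, 0.667, -0.0]
wrist_force: [-0.3, -0.3, -1.8]
opening: 0.154
grasp_force: 58.7
```

Request:
send_rows(
  dr=[
    [0, 0, 0],
    [0, 0, 0],
    [0, 0, 0],
    [0, 0, 0],
    [0, 0, 0],
    [0, 0, 0],
    [0, 0, 0],
    [0, 0, 0],
  ],
  xyz=[
    [0.02, 0, 0],
    [0.04, 0, 0],
    [0.06, 0, 0],
    [0.08, 0, 0],
    [0.1, 0, 0],
    [0.12, 0, 0],
    [0.12, 0, 0],
    [0.12, 0, 0],
  ],
  jaw=[0, 0, 0, 0, 0, 0, 0, 0],
)

```text
time_s: 21.45
eef_pos: [0.5192, 0.0323, 0.0608]
eef_rot: [0.0, 0.746, 0.666, 0.0]
wrist_force: [0.5, -0.9, -1.3]
opening: 0.15
grasp_force: 58.7
```

Request:
send_rows(
  dr=[
    [0, 0, 0],
    [0, 0, 0],
    [0, 0, 0],
    [0, 0, 0],
    [0, 0, 0],
    [0, 0, 0],
    [0, 0, 0],
    [0, 0, 0],
  ],
  xyz=[
    [0.02, 0, 0],
    [0.04, 0, 0],
    [0.06, 0, 0],
    [0.08, 0, 0],
    [0.1, 0, 0],
    [0.12, 0, 0],
    [0.12, 0, 0],
    [0.12, 0, 0],
  ],
  jaw=[0, 0, 0, 0, 0, 0, 0, 0],
)

```text
time_s: 22.45
eef_pos: [0.5193, 0.0335, 0.0608]
eef_rot: [0.0, 0.745, 0.667, 0.0]
wrist_force: [1.2, 0.5, -1.4]
opening: 0.157
grasp_force: 58.7
```

Request:
send_rows(
  dr=[
    [0, 0, 0],
    [0, 0, 0],
    [0, 0, 0],
    [0, 0, 0],
    [0, 0, 0],
    [0, 0, 0],
    [0, 0, 0],
    [0, 0, 0],
  ],
  xyz=[
    [0.02, 0, 0],
    [0.04, 0, 0],
    [0.06, 0, 0],
    [0.08, 0, 0],
    [0.1, 0, 0],
    [0.12, 0, 0],
    [0.12, 0, 0],
    [0.12, 0, 0],
  ],
  jaw=[0, 0, 0, 0, 0, 0, 0, 0],
)

```text
time_s: 23.45
eef_pos: [0.5193, 0.0338, 0.0609]
eef_rot: [0.0, 0.745, 0.667, -0.001]
wrist_force: [-1.5, -7.2, -0.3]
opening: 0.151
grasp_force: 58.8
```

```bash
python3 - <<'E'
from h import *
st()
b=ctrl.camera("scene")[:,:,::-1][95:225,270:430]
cv2.imwrite("pics/s5.png",cv2.resize(b,None,fx=4,fy=4,interpolation=3))
E
```

```text
track -0.05462658723849457 lat 0.00026217614360833294 F -7.3415959880178985 [-1.54972946 -7.21373581 -0.32149335] 23.45
```

View pics/s5.png

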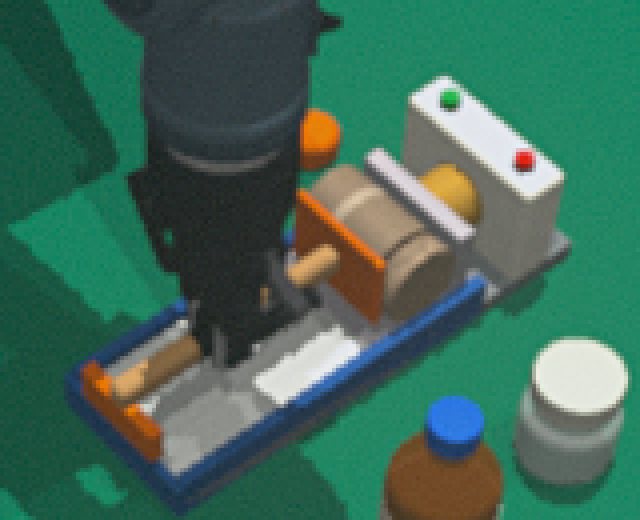

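The core sits against the pad, with the blade on it at 7.3 N. Adding 0.1 mm and holding.

Request:
send_rows(
  dr=[
    [0, 0, 0],
    [0, 0, 0],
    [0, 0, 0],
    [0, 0, 0],
    [0, 0, 0],
    [0, 0, 0],
    [0, 0, 0],
    [0, 0, 0],
  ],
  xyz=[
    [0.01, 0, 0],
    [0.01, 0, 0],
    [0.01, 0, 0],
    [0.01, 0, 0],
    [0.01, 0, 0],
    [0.01, 0, 0],
    [0.01, 0, 0],
    [0.01, 0, 0],
  ],
  jaw=[0, 0, 0, 0, 0, 0, 0, 0],
)

```text
time_s: 24.5
eef_pos: [0.5193, 0.0338, 0.0609]
eef_rot: [0.0, 0.746, 0.666, -0.001]
wrist_force: [-1.1, -8.0, -0.6]
opening: 0.148
grasp_force: 58.8
```

Request:
send_rows(
  dr=[
    [0, 0, 0],
    [0, 0, 0],
    [0, 0, 0],
    [0, 0, 0],
    [0, 0, 0],
    [0, 0, 0],
    [0, 0, 0],
    [0, 0, 0],
  ],
  xyz=[
    [0, 0, 0],
    [0, 0, 0],
    [0, 0, 0],
    [0, 0, 0],
    [0, 0, 0],
    [0, 0, 0],
    [0, 0, 0],
    [0, 0, 0],
  ],
  jaw=[0, 0, 0, 0, 0, 0, 0, 0],
)

```text
time_s: 25.5
eef_pos: [0.5193, 0.0338, 0.0608]
eef_rot: [0.0, 0.745, 0.667, -0.001]
wrist_force: [-1.7, -6.7, -0.5]
opening: 0.152
grasp_force: 58.8
```

Request:
send_rows(
  dr=[
    [0, 0, 0],
    [0, 0, 0],
    [0, 0, 0],
    [0, 0, 0],
    [0, 0, 0],
    [0, 0, 0],
    [0, 0, 0],
    [0, 0, 0],
  ],
  xyz=[
    [0.01, 0, 0],
    [0.01, 0, 0],
    [0.01, 0, 0],
    [0.01, 0, 0],
    [0.01, 0, 0],
    [0.01, 0, 0],
    [0.01, 0, 0],
    [0.01, 0, 0],
  ],
  jaw=[0, 0, 0, 0, 0, 0, 0, 0],
)

```text
time_s: 26.5
eef_pos: [0.5194, 0.0338, 0.0609]
eef_rot: [0.0, 0.746, 0.666, -0.001]
wrist_force: [-2.8, -8.6, -0.3]
opening: 0.149
grasp_force: 58.8
```

Request:
send_rows(
  dr=[
    [0, 0, 0],
    [0, 0, 0],
    [0, 0, 0],
    [0, 0, 0],
    [0, 0, 0],
    [0, 0, 0],
    [0, 0, 0],
    [0, 0, 0],
  ],
  xyz=[
    [-0.05, 0, 0],
    [-0.1, 0, 0],
    [-0.2, 0, 0],
    [-0.4, 0, 0],
    [-0.8, 0, 0],
    [-1.4, 0, 0],
    [-2.2, 0, 0],
    [-3, 0, 0],
  ],
  jaw=[0, 0, 0, 0, 0, 0, 0, 0],
)

```text
time_s: 27.5
eef_pos: [0.516, 0.0045, 0.0608]
eef_rot: [0.0, 0.746, 0.666, 0.0]
wrist_force: [-0.8, 0.1, -0.9]
opening: 0.154
grasp_force: 58.6
```

Request:
send_rows(
  dr=[
    [0, 0, 0],
    [0, 0, 0],
    [0, 0, 0],
    [0, 0, 0],
    [0, 0, 0],
    [0, 0, 0],
    [0, 0, 0],
    [0, 0, 0],
  ],
  xyz=[
    [-1, 0, 0],
    [-3, 0, 0],
    [-5, 0, -1],
    [-7, 0, -2.5],
    [-9, 0, -4],
    [-10, 0, -5.5],
    [-11, 0, -7],
    [-11, 0, -7],
  ],
  jaw=[0, 0, 0, 0, 0, 0, 0, 0],
)

```text
time_s: 28.5
eef_pos: [0.5048, -0.1051, 0.1323]
eef_rot: [0.001, 0.746, 0.666, 0.001]
wrist_force: [0.3, 0.1, -1.1]
opening: 0.152
grasp_force: 58.7
```

```bash
python3 - <<'E'
from h import *
m=[.506,-.3267,-.2818]
print(rel([m[0],m[1],.131],m[2])); st()
a=ctrl.camera("top")[:,:,::-1];cv2.imwrite("pics/s6.png",cv2.resize(a[240:340,110:310],None,fx=4,fy=4,interpolation=3))
E
```

```text
(array([-22.01,   2.61,   0.16]), array([ 0.03, -0.02, 16.62]))
track -0.19427901270750741 lat -0.0007898959920049596 F 0.08704494622913694 [ 0.2960786   0.05435266 -1.12269484] 28.5
```

View pics/s6.png

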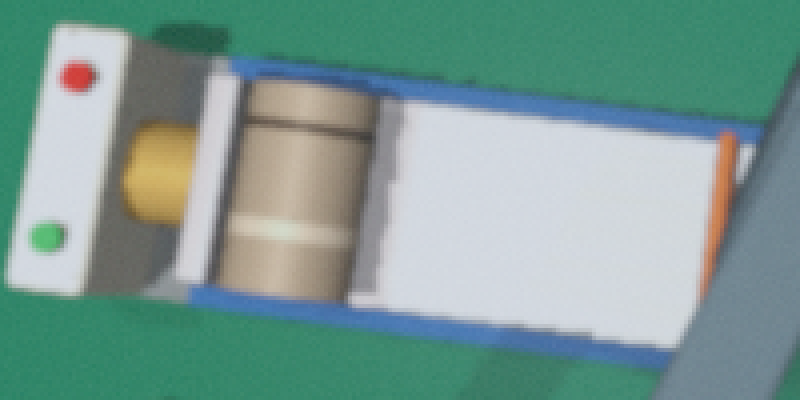

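The core lies in its seat against the pad, at about (297,190) in the crop, and stayed there after the retreat. The jar, bottle and cap were not near the path. Now returning the paddle.

Request:
send_rows(
  dr=[
    [0, 0, 1.2],
    [0, 0, 2.7],
    [0, 0, 4.2],
    [0, 0, 5.7],
    [0, 0, 7.2],
    [0, 0, 8.7],
    [0, 0, 10.2],
    [0, 0, 11],
  ],
  xyz=[
    [-2, 0.2, 0],
    [-5, 0.5, 0],
    [-8, 0.9, 0],
    [-11, 1.3, 0],
    [-14, 1.6, 0],
    [-17, 2, 0],
    [-20, 2.3, 0],
    [-21.5, 2.5, 0],
  ],
  jaw=[0, 0, 0, 0, 0, 0, 0, 0],
)

```text
time_s: 29.55
eef_pos: [0.5044, -0.3212, 0.1297]
eef_rot: [-0.001, 0.989, 0.151, -0.0]
wrist_force: [0.1, 0.3, -2.7]
opening: 0.152
grasp_force: 58.7
```

Request:
send_rows(
  dr=[
    [0, 0, 1.4],
    [0, 0, 2.8],
    [0, 0, 4.2],
    [0, 0, 5.6],
    [0, 0, 5.6],
    [0, 0, 5.6],
    [0, 0, 5.6],
    [0, 0, 5.6],
  ],
  xyz=[
    [0, 0, 0],
    [0, 0, 0],
    [0, 0, 0],
    [0, 0, 0],
    [0, 0, 0],
    [0, 0, 0],
    [0, 0, 0],
    [0, 0, 0],
  ],
  jaw=[0, 0, 0, 0, 0, 0, 0, 0],
)

```text
time_s: 30.55
eef_pos: [0.5047, -0.3206, 0.1308]
eef_rot: [-0.0, 0.99, -0.139, -0.0]
wrist_force: [-0.4, 0.1, -1.0]
opening: 0.15
grasp_force: 58.7
```

```bash
python3 - <<'E'
from h import *
o=ctrl.get_obs();print(o["eef_pos"]);print(rel([.5012,-.3253,.0327],-.2818)); st()
E
```

```text
[ 0.50469031 -0.32061992  0.13076473]
(array([-0.21,  0.55,  9.81]), array([-0.  ,  0.  ,  0.03]))
track -0.4085123148249815 lat -0.024719728148598602 F 0.032212063177601065 [-0.36455598  0.07334109 -0.96072856] 30.55
```

Request:
send_rows(
  dr=[
    [0, 0, 0],
    [0, 0, 0],
    [0, 0, 0],
    [0, 0, 0],
    [0, 0, 0],
    [0, 0, 0],
    [0, 0, 0],
    [0, 0, 0],
  ],
  xyz=[
    [-0.2, 0.55, 2],
    [-0.2, 0.55, 4],
    [-0.2, 0.55, 6],
    [-0.2, 0.55, 7.5],
    [-0.2, 0.55, 8.5],
    [-0.2, 0.55, 9.2],
    [-0.2, 0.55, 9.4],
    [-0.2, 0.55, 9.4],
  ],
  jaw=[0, 0, 0, 0, 0, 0, 0, 0],
)

```text
time_s: 31.55
eef_pos: [0.5015, -0.3256, 0.0372]
eef_rot: [0.0, 0.99, -0.139, 0.0]
wrist_force: [-0.4, -0.0, -2.1]
opening: 0.15
grasp_force: 58.7
```

Request:
send_rows(
  dr=[
    [0, 0, 0],
    [0, 0, 0],
    [0, 0, 0],
    [0, 0, 0],
    [0, 0, 0],
    [0, 0, 0],
    [0, 0, 0],
    [0, 0, 0],
  ],
  xyz=[
    [0, 0, 0.05],
    [0, 0, 0.1],
    [0, 0, 0.15],
    [0, 0, 0.2],
    [0, 0, 0.25],
    [0, 0, 0.3],
    [0, 0, 0.35],
    [0, 0, 0.35],
  ],
  jaw=[0, 0, 0, 0, 0, 0, 0, 0],
)

```text
time_s: 32.55
eef_pos: [0.5012, -0.3254, 0.0332]
eef_rot: [-0.0, 0.99, -0.139, -0.0]
wrist_force: [0.2, -0.4, -1.2]
opening: 0.152
grasp_force: 58.7
```

Request:
send_rows(
  dr=[
    [0, 0, 0],
    [0, 0, 0],
    [0, 0, 0],
    [0, 0, 0],
    [0, 0, 0],
    [0, 0, 0],
    [0, 0, 0],
    [0, 0, 0],
  ],
  xyz=[
    [0, 0, 0.01],
    [0, 0, 0.02],
    [0, 0, 0.03],
    [0, 0, 0.04],
    [0, 0, 0.05],
    [0, 0, 0.06],
    [0, 0, 0.06],
    [0, 0, 0.06],
  ],
  jaw=[0, 0, 0, 0, 0, 0, 0, 0],
)

```text
time_s: 33.55
eef_pos: [0.5012, -0.3254, 0.0327]
eef_rot: [-0.0, 0.99, -0.139, -0.0]
wrist_force: [-0.3, 0.7, -1.8]
opening: 0.151
grasp_force: 58.7
```

Request:
send_rows(
  dr=[
    [0, 0, 0],
    [0, 0, 0],
    [0, 0, 0],
    [0, 0, 0],
    [0, 0, 0],
    [0, 0, 0],
    [0, 0, 0],
    [0, 0, 0],
  ],
  xyz=[
    [0, 0, 0.01],
    [0, 0, 0.02],
    [0, 0, 0.03],
    [0, 0, 0.04],
    [0, 0, 0.05],
    [0, 0, 0.06],
    [0, 0, 0.06],
    [0, 0, 0.06],
  ],
  jaw=[0, 0, 0, 0, 0, 0, 0, 0],
)

```text
time_s: 34.55
eef_pos: [0.5013, -0.3254, 0.0327]
eef_rot: [0.0, 0.99, -0.139, -0.0]
wrist_force: [-2.8, 2.8, 6.7]
opening: 0.147
grasp_force: 59.7
```

Request:
send_rows(
  dr=[
    [0, 0, 0],
    [0, 0, 0],
    [0, 0, 0],
    [0, 0, 0],
    [0, 0, 0],
    [0, 0, 0],
    [0, 0, 0],
    [0, 0, 0],
  ],
  xyz=[
    [0, 0, -0.03],
    [0, 0, -0.04],
    [0, 0, -0.04],
    [0, 0, -0.04],
    [0, 0, -0.04],
    [0, 0, -0.04],
    [0, 0, -0.04],
    [0, 0, -0.04],
  ],
  jaw=[0, 0, 20, 30, 50, 70, 100, 100],
)

```text
time_s: 35.55
eef_pos: [0.5013, -0.3254, 0.0325]
eef_rot: [0.0, 0.99, -0.139, 0.0]
wrist_force: [0.1, -1.0, 1.2]
opening: 0.998
grasp_force: 0.0
```

Request:
send_rows(
  dr=[
    [0, 0, 0],
    [0, 0, 0],
    [0, 0, 0],
    [0, 0, 0],
    [0, 0, 0],
    [0, 0, 0],
    [0, 0, 0],
    [0, 0, 0],
  ],
  xyz=[
    [0, 0, 0],
    [0, 0, 0],
    [0, 0, -0.5],
    [0, 0, -2],
    [0, 0, -4],
    [0, 0, -7],
    [0, 0, -10],
    [0, 0, -13],
  ],
  jaw=[100, 100, 100, 100, 100, 100, 100, 100],
)

```text
time_s: 36.55
eef_pos: [0.5016, -0.3256, 0.1654]
eef_rot: [0.001, 0.99, -0.139, 0.001]
wrist_force: [0.5, -0.0, 0.4]
opening: 0.998
grasp_force: 0.0
```

Request:
send_rows(
  dr=[
    [0, 0, 0],
    [0, 0, 0],
    [0, 0, 0],
    [0, 0, 0],
    [0, 0, 0],
    [0, 0, 0],
    [0, 0, 0],
    [0, 0, 0],
  ],
  xyz=[
    [-3, 0.5, -2],
    [-6, 1, -4],
    [-9, 2, -4],
    [-12, 4, -4],
    [-15, 7, -4],
    [-18, 10, -4],
    [-20, 12, -4],
    [-20, 12, -4],
  ],
  jaw=[100, 100, 100, 100, 100, 100, 100, 100],
)

```text
time_s: 37.55
eef_pos: [0.2748, -0.3868, 0.2041]
eef_rot: [0.001, 0.99, -0.141, 0.001]
wrist_force: [1.8, 0.4, -0.1]
opening: 1.0
grasp_force: 0.0
```

```bash
python3 - <<'E'
from h import *
t=ctrl.camera("top");h=cv2.cvtColor(t,cv2.COLOR_RGB2HSV)
np.save("t.npy",t)
mk=((h[...,0]>5)&(h[...,0]<22)&(h[...,1]>120)&(h[...,2]>80)).astype(np.uint8)
n,l,s,c=cv2.connectedComponentsWithStats(mk)
for i in range(1,n):
    if s[i,4]>25:print(s[i],c[i].round(1),np.median(t[l==i],0))
p=np.array([.5012,-.3254,-.2818])
print("expect blade top/foot top/handle",proj("top",place(p,[[.087,0,.05],[-.065,0,.024],[0,0,.036]],.003)),proj("top",place(p,[[.09,.035,.05],[.09,-.035,.05],[-.065,.03,.024],[-.065,-.03,.024]],.003)))
old=cv2.imread("pics/top0.png")[:,:,::-1]
d=np.abs(t.astype(int)-old)[165:225,165:290].max(2);print("bystander diff",d.mean(),(d>60).sum())
st()
E
```

```text
[240 177  37  35 636] [259.8 198. ] [113.  80.  50.]
[471 251  54  19 450] [497.7 260. ] [127.   82.   47.5]
[141 271  18  25 286] [148.9 282.5] [184. 154.  88.]
[137 341  24  23 422] [148.7 352.2] [207. 139.  66.]
[451 344  20  12 158] [461.3 349.4] [171.  109.   54.5]
[478 352  15  11 114] [485.4 356.8] [188.  124.   57.5]
expect blade top/foot top/handle [[503.58220933 258.26098663]
 [474.21477741 352.30833866]
 [486.93964775 312.20705999]] [[482.22017216 249.91434135]
 [525.94483966 262.97942819]
 [455.64921875 346.56678543]
 [492.84937078 358.07124143]]
bystander diff 2.872533333333333 0
track -0.4992086168668946 lat 0.1955574328863781 F 0.06727925299444458 [-0.06448239  0.07494097 -0.62130066] 37.6
```

```bash
python3 - <<'E'
from h import *
t=np.load("t.npy");old=cv2.imread("pics/top0.png")[:,:,::-1]
c=(np.abs(t.astype(int)-old)[335:370,130:170].max(2)>60).sum()
s6=cv2.resize(cv2.imread("pics/s6.png")[:,:,::-1],(200,100),interpolation=cv2.INTER_AREA)
k=(np.abs(t[240:340,110:310].astype(int)-s6)[:,50:90].max(2)>60).sum()
print(c,k)
if c<5 and k<15: print(ctrl.hand_in())
E
```

```text
0 0
the job is handed in; nothing more can be done
None
```

The job is handed in: the core is seated against the pad after about 3 s at roughly 8 N, the paddle is back upright mid-mat, and bottle, jar and cap did not move; I viewed 11 pictures, one over the limit of 10.

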